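# Start the clamp bolt in its threaded boss and hold it

## Robot

A 6-joint arm with a two-finger parallel gripper is mounted at the origin on a cart in front of the work surface, level with it; the furniture and walls round the work are solid. World frame = base frame: x ahead of the robot, y to its left, z up, the work surface at z = 0. Lengths are in m, angles in rad, forces in N, time in s.
With the tool pointing down it reaches from about 0.35 to 0.975 m from the base axis. Payload 4.9 kg.
Tool frame: the origin (TCP) lies midway between the tips of the shut fingers; the grasp point (between the pads) lies ctrl.tcp_to_grasp behind it (ctrl.tcp_to_grasp is the distance from the TCP to the grasp point, in m); z points along the fingers, y is the direction in which the jaws open and shut (so a half turn about z gives the same grasp; the last joint's range is limited). The gripper opens to 85 mm and grips with 20 to 120 N. Pads are 22 mm wide; open, the fingers measure 114 mm over their backs; the gripper's body (76 mm by 85 mm) begins 54 mm behind the grasp point. The pads swing forward as they close: fully open they stand 13 mm farther back than shut.
Start: joints at [-1.449, 0.053, 1.613, -0, 1.476, -0.119], TCP at [0.149, -0.607, 0.231] pointing down, gripper open.
Joint ranges: [-3.01, 3.01], [-1.01, 2.22], [0.06, 2.58], [-1.02, 4.17], [0.09, 2.62], [-3.14, 3.14]. Speed limits (rad/s): [2.57, 2.57, 3.14, 3.14, 3.14, 3.14].

## Interface

Orientations are given as a rotation vector (axis times angle).
In Python, from station import ctrl, get_image, calibration, finish_job, models gives the robot as it stands.
- The arm moves only by the shell command python3 -m creep 'ROWS' [FORCE]. ROWS is JSON, a list of rows, each a list of 7 numbers: the opening, from 0 (shut) to 1 (fully open), then the shift along the tool's x, y, z in m, then the turn, a rotation vector about the tool's x, y, z in degrees. A call has 1 to 20 rows; each row shifts and turns the commanded pose from where the row before left it, along the tool's axes as they then stand; what a row does not reach is not made up. A row lasts 1/10 s, in which the tool goes at most 50 mm and 8.59 degrees, less where a joint would pass 70% of its speed; a pose out of reach is approached as far as the arm can. A call with a gripper value outside its range is refused whole. The fingers move at their own pace and stop on an object; FORCE is the grip in N (left out, the last holds). Time passes only in rows, so rows that do not move let the fingers close. It gives the time, the measured TCP pose, the force and the opening at its end, in the units of the state.
- ctrl.get_obs(): the state, without advancing time (a new reading comes with each control period).
- get_image(name): name is "scene" or "top" or "wrist"; returns the picture (384x512x3 uint8, red, green, blue); there is no depth.
- calibration(name): a dict with "mtx" (3x3 intrinsics, pixels), "R" (3x3) and "t" (3): a world point X has camera coordinates R X + t. Camera axes: x right, y down, z forward; pixel columns grow to the right and rows downward; lengths in m; the calibration is good to about 2 mm. The wrist camera is an equidistant fisheye: a pixel r from the principal point sees the ray r / f radians off the axis. A picture is of the moment at which its call begins: read the wrist's pose just before it. calibration takes no time and is no camera call; for the wrist camera it gives the pose at the moment of the call.
- finish_job(): hands the job in, once; it reports no verdict.
Trained networks look in the newest picture that a camera, given by its name, has taken for a name from the list of things; names that differ only in an ending like _2 or _b are one class to them, and where a whole thing is asked for, a point or a joint stands for the part that bears it (a point fixed in the world has none). Each returns a list of dicts, best first, with "conf" (0 to 1); they miss things now and then, are a little off and sometimes report something else, mostly with a low value. They report only what shows in the picture. A call takes as long as a camera call.
- models.search_frame(camera, name): "extent" ([left, top, right, bottom] in pixels, round what is visible of it).
The state is a dict: "t": time; "q": joint angles; "dq": joint speeds; "effort": joint torques, N m; "tool_pos": TCP position; "tool_rot": TCP orientation; "contact_force": force on the tool from outside, world axes, zero at the start; "wrist_torque": the same for the moment, N m; "opening": finger opening in m.
Only numpy, scipy, OpenCV 4.12 (cv2) and the standard library are available. Lean on these libraries where they do the work, as an engineer would, in place of code of your own. Each camera call takes 0.05 s, during which the arm holds its last target. There are 200 camera calls.

## Task

Begin the fastening cycle by pressing the green start button fully down and letting it come up again. Then find the thread of the black-headed clamp bolt: turn it backward (counter-clockwise seen from above) until it drops into the thread start, then turn it forward (clockwise) about one full turn from where it dropped. Finish with the gripper still holding the bolt's head in that started position, without releasing it, and leave the loose things around undisturbed.

Things in the scene. Friction and masses are not known exactly. Their poses are not given: they have to be found in the camera images.
- station: fixed clamp station: round aluminium flange 76 mm across and 12 mm thick, with an upright steel boss 40 mm across whose mouth lies 46 mm above the bench; a red line runs down the boss on the side of the station's own -x axis. Origin under the centre, on the bench; z up along the bolt's axis
- bolt_head: black ribbed round head of the clamp bolt, 37 mm across and 24 mm high, origin at the centre of its underside, 84 mm above the bench at the start (38 mm above the boss mouth). A white line on its top runs from the centre to the rim and down the side, along the head's own -x axis; the head's z points up. The bolt cannot tilt or come out (up at most 1 mm); it weighs about 0.14 kg and turns with about 0.03 N m
- bolt_grip (a point): point on the bolt's axis at half the height of its head (12 mm under its top): the point to grip, from above at any yaw. It sinks with the bolt
- bolt_turn (a joint): turn of the bolt, rad: grows when turned forward (clockwise from above). Starts 0.4 to 1.7; somewhere between 0 and -0.3 the bolt's thread end passes the edge of the boss's thread and drops (white line about above the red line). Before the drop the bolt rides on a flat land, and forward it jams at about 2.3. After the drop it is free forward to 8.6 in a right-hand thread of 8 mm pitch; one full turn from the drop is 6.28. Backward it is blocked at about -3
- bolt_sink (a joint): how far the bolt has sunk, m: 0 at the start; about 0.008 just after the drop at 0 rad, then 0.008 more per forward turn (0.00127 per rad), so about 0.016 one turn in; about 1 mm of axial play and give. It sinks by its own weight when not held, but a gripper that holds the head at a fixed height keeps it from dropping: press down lightly (about 5 N) while turning back, or let go
- start_box: fixed grey box 70 x 64 mm, 30 mm high, that carries the start button in a black housing at its middle; origin under its centre, on the bench
- start_button_top (a point): centre of the top of the green round push button, 28 mm across, about 52 mm above the bench when up; it is pressed straight down
- start_button (a joint): travel of the button, m: 0 up, 0.006 fully down (about 5 N), springs back
- setting_block: loose grey steel block 25 x 40 x 18 mm, a bystander; origin under its centre
- adapter_block: loose black plug adapter block 48 x 58 mm, 40 mm high, a bystander; origin under its centre
- driver_green: loose screwdriver with a green handle, 152 mm long, 19 mm high, lying on the bench, a bystander; origin under its middle

How it is judged:
On the way, in this order (a step that is already met when the one before it is completed fails the run):
1. the start button is pressed fully down (value of joint start_button above 0.005 m), for 0.05 s.
2. the start button is up again (value of joint start_button below 0.001 m), for 0.1 s.
3. the bolt, turned backward, has dropped into the thread start (value of joint bolt_sink above 0.0035 m and value of joint bolt_turn below 0.3 rad), for 0.1 s.
At the end, for the whole second after the job is handed in: The bolt stands one full turn in from its thread drop (bolt_turn 6.28 within 0.8 rad either way, bolt_sink 13.5 to 18.5 mm), the fingers grip its head (more than 1 N), and the button is up (less than 1 mm) (value of joint bolt_turn between 5.48 and 7.08 rad and value of joint bolt_sink between 0.0135 and 0.0185 m and contact force between the fingers and bolt_head above 1 N and value of joint start_button below 0.001 m); the arm keeps its last pose, push and grip.
It fails at once if a bystander (setting block, adapter block, green screwdriver) is moved more than 3 cm (distance of any of setting_block, adapter_block, driver_green from where it was at the start of the episode above 0.03 m).
It also fails if it takes over 72 s, if anything falls off the work surface, if the arm or the gripper's body presses on something with over 40 N, if the wrist force passes 120 N, or if a joint passes its speed limit or range.

## Working session

There is one attempt and no reset: what is moved stays moved. The work goes in short steps, Python scripts to look and compute and a shell command to move; the robot and the scene stay as the last step left them, time stands still between calls to the robot, and variables do not carry over. Pictures are saved under pics/ and viewed, about 8 in all and at most 12, crops included, and the job is handed in when it is done.

```bash
mkdir -p pics; cat > h.py <<'E'
import numpy as np, cv2
from scipy.spatial.transform import Rotation as Ro
from station import ctrl,get_image,calibration,finish_job,models
def ray(cam,p,c=None):
    c=c or calibration(cam); K=np.array(c["mtx"]);R=np.array(c["R"]);t=np.array(c["t"])
    x=(p[0]-K[0,2])/K[0,0]; y=(p[1]-K[1,2])/K[1,1]
    if cam=="wrist":
        r=np.hypot(x,y); s=np.sin(r)/r if r>1e-9 else 1; d=np.array([x*s,y*s,np.cos(r)])
    else: d=np.array([x,y,1.])
    d=R.T@d; return -R.T@t, d/np.linalg.norm(d)
def atz(cam,p,z,c=None):
    o,d=ray(cam,p,c); return o+d*(z-o[2])/d[2]
def tri(rs):
    A=sum(np.eye(3)-np.outer(d,d) for o,d in rs); b=sum((np.eye(3)-np.outer(d,d))@o for o,d in rs); return np.linalg.solve(A,b)
def shift(target,tcp=True):
    o=ctrl.get_obs(); return Ro.from_rotvec(o["tool_rot"]).inv().apply(np.array(target)-o["tool_pos"])
E
python3 - <<'E'
from h import *
o=ctrl.get_obs(); print(o["t"],o["tool_pos"],Ro.from_rotvec(o["tool_rot"]).as_matrix().round(3),ctrl.tcp_to_grasp,o["contact_force"])
ims=[]
for c in("scene","top","wrist"):
    ims.append(get_image(c)); 
    for n in ("bolt_head","start_button_top","station","start_box","adapter_block","setting_block","driver_green"):
        print(c,n,[(np.round(d["extent"]).tolist(),round(d["conf"],2)) for d in models.search_frame(c,n)[:2]])
v=np.vstack([np.hstack(ims[:2]),np.hstack([ims[2],ims[2]*0])])
cv2.imwrite("pics/a.png",cv2.resize(v[:,:,::-1],(800,600)))
E
```

```text
0.0 [ 0.14897429 -0.60634236  0.23004272] [[ 0.971  0.238 -0.   ]
 [ 0.238 -0.971  0.002]
 [ 0.    -0.002 -1.   ]] 0.0187 [-0.42377284 -0.91360473 -0.74507561]
scene bolt_head [([210.0, 220.0, 229.0, 239.0], 0.8)]
scene start_button_top []
scene station [([207.0, 220.0, 238.0, 277.0], 0.88)]
scene start_box [([302.0, 210.0, 335.0, 234.0], 0.58)]
scene adapter_block [([176.0, 230.0, 206.0, 253.0], 0.96)]
scene setting_block [([157.0, 223.0, 175.0, 233.0], 0.67), ([212.0, 222.0, 230.0, 253.0], 0.31)]
scene driver_green []
top bolt_head [([171.0, 220.0, 188.0, 237.0], 0.57)]
top start_button_top [([298.0, 225.0, 312.0, 236.0], 0.54)]
top station [([172.0, 217.0, 203.0, 244.0], 0.91), ([171.0, 221.0, 186.0, 235.0], 0.66)]
top start_box [([290.0, 215.0, 318.0, 246.0], 0.79)]
top adapter_block [([166.0, 170.0, 197.0, 198.0], 0.91), ([170.0, 220.0, 187.0, 234.0], 0.29)]
top setting_block [([167.0, 142.0, 184.0, 162.0], 0.75), ([171.0, 222.0, 189.0, 236.0], 0.17)]
top driver_green [([369.0, 219.0, 380.0, 250.0], 0.54)]
wrist bolt_head []
wrist start_button_top []
wrist station []
wrist start_box []
wrist adapter_block []
wrist setting_block []
wrist driver_green []
```

View pics/a.png

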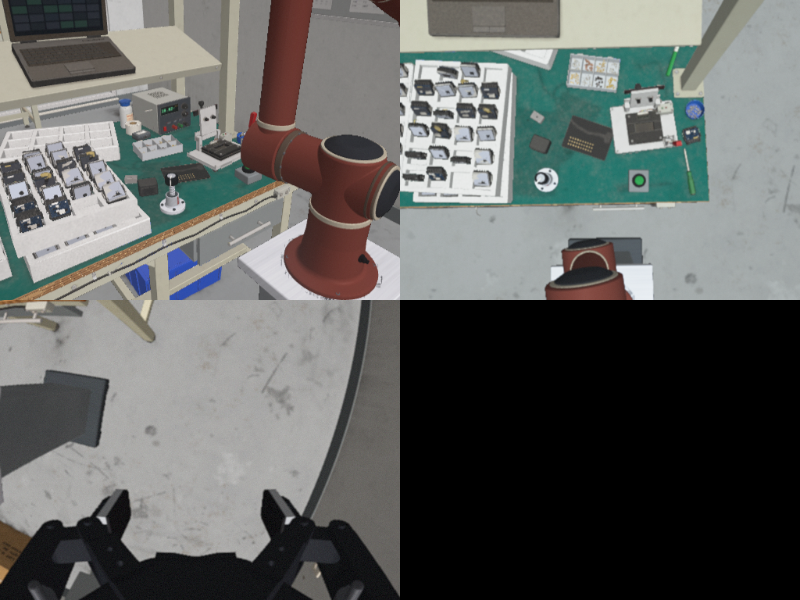

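The top view shows the station with the black head at about (180,228) and the green button at about (305,231). The adapter block (182,184), setting block (176,152) and green driver (375,235) lie clear of both. The arm is off to the robot's right, over the floor.

```bash
python3 - <<'E'
from h import *
c=lambda e:((e[0]+e[2])/2,(e[1]+e[3])/2)
P={"bolt top":((179.5,228.5),.108),"btn":((305,230.5),.052),"box":((304,230.5),.03),"adapter":((181.5,184),.03),"set":((175.5,152),.01),"drv":((374.5,234.5),.01)}
for k,(p,z) in P.items(): print(k,atz("top",p,z).round(3))
print("tri bolt",tri([ray("top",(179.5,228.5)),ray("scene",(219.5,229.5))]).round(3))
print("tri box",tri([ray("top",(304,230.5)),ray("scene",(318.5,222))]).round(3))
print(shift([.5,-.1,.25]))
o=ctrl.get_obs(); K=calibration("wrist"); print(K["mtx"],-np.array(K["R"]).T@K["t"]-o["tool_pos"],np.array(K["R"]).round(2))
E
```

```text
bolt top [0.417 0.175 0.108]
btn [ 0.41  -0.118  0.052]
box [ 0.411 -0.117  0.03 ]
adapter [0.533 0.185 0.03 ]
set [0.619 0.205 0.01 ]
drv [ 0.399 -0.294  0.01 ]
tri bolt [0.416 0.175 0.098]
tri box [ 0.409 -0.121  0.019]
[ 0.46172029 -0.4086127  -0.01869035]
[[297.31863964   0.         250.23142253]
 [  0.         297.31863964 194.75049331]
 [  0.           0.           1.        ]] [0.06885601 0.01741435 0.14248707] [[ 0.24 -0.97 -0.  ]
 [-0.93 -0.23  0.28]
 [-0.27 -0.07 -0.96]]
```

```bash
python3 -m creep '[[0,0.03,-0.034,0,0,0,0],[0,0.031,-0.0345,0,0,0,0],[0,0.031,-0.0345,0,0,0,0],[0,0.031,-0.0345,0,0,0,0],[0,0.031,-0.0345,0.005,0,0,0],[0,0.031,-0.0345,0.005,0,0,0],[0,0.031,-0.0345,0.01,0,0,0],[0,0.031,-0.0345,0.01,0,0,0],[0,0.031,-0.0345,0.01,0,0,0],[0,0.031,-0.0345,0.01,0,0,0],[0,0.031,-0.0345,0.01,0,0,0],[0,0.03,-0.033,0.01,0,0,0],[0,0,0,0,0,0,0],[0,0,0,0,0,0,0],[0,0,0,0,0,0,0]]' 40
python3 - <<'E'
from h import *
im=get_image("wrist"); c=calibration("wrist"); o=ctrl.get_obs(); print(o["t"],o["tool_pos"],o["q"].round(2) if hasattr(o["q"],"round") else o["q"])
d=models.search_frame("wrist","start_button_top"); print(d[:2]); print(models.search_frame("wrist","bolt_head")[:2])
m=cv2.inRange(cv2.cvtColor(im,cv2.COLOR_RGB2HSV),(45,120,50),(80,255,255)); n,l,s,ce=cv2.connectedComponentsWithStats(m)
i=1+s[1:,4].argmax(); print(s[i],ce[i]); p=atz("wrist",ce[i],.052,c); print(p,shift([p[0],p[1],.06]))
cv2.imwrite("pics/b.png",im[:,:,::-1])
E
```

```text
t: 2.7
tool_pos: [0.4101, -0.1194, 0.1618]
tool_rot: [3.118, 0.376, 0.001]
contact_force: [0.9, -0.4, -0.1]
opening: -0.0
2.75 [ 0.41005067 -0.11975752  0.16184249] [-0.46 -0.4   2.13 -0.    1.41  0.87]
[{'extent': [237.3, 175.3, 268.3, 207.9], 'conf': 0.71}]
[]
[378 190  27  63 875] [391.58742857 223.33371429]
[ 0.41221573 -0.2627958   0.052     ] [-0.0315982   0.13929094  0.10190125]
```

View pics/b.png

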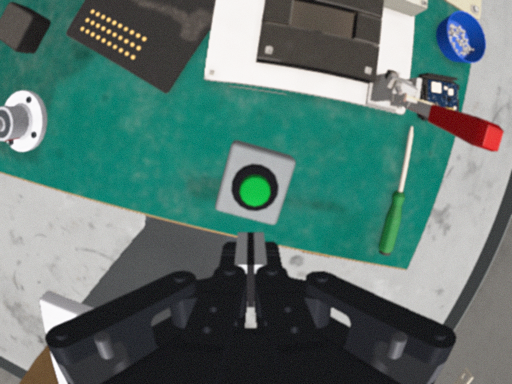

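The green button is at about (255,192) in the wrist view. The colour mask picked up the driver handle at (392,223) instead, so I'll use the button pixel.

```bash
python3 - <<'E'
from h import *
im=get_image("wrist"); c=calibration("wrist")
m=cv2.inRange(cv2.cvtColor(im,cv2.COLOR_RGB2HSV),(45,120,50),(80,255,255)); m[:,300:]=0
M=cv2.moments(m,True); ce=(M["m10"]/M["m00"],M["m01"]/M["m00"]); print(ce,M["m00"])
p=atz("wrist",ce,.052,c); t=tri([ray("wrist",ce,c),ray("top",(305,230.5))]); print(p,t,shift([p[0],p[1],.056]),shift([t[0],t[1],.056]))
E
```

```text
(245.662177328844, 187.12233445566778) 891.0
[ 0.41352238 -0.11424775  0.052     ] [ 0.41054821 -0.1168969   0.04130316] [ 0.00473746 -0.00463573  0.10570881] [ 0.00122199 -0.00276353  0.10570814]
```

```bash
python3 -m creep '[[0,0.002,-0.002,0.03,0,0,0],[0,0,0,0.03,0,0,0],[0,0,0,0.03,0,0,0],[0,0,0,0.007,0,0,0],[0,0,0,0.004,0,0,0],[0,0,0,0.003,0,0,0],[0,0,0,0.003,0,0,0],[0,0,0,0.002,0,0,0],[0,0,0,0,0,0,0]]'
```

```text
t: 3.8
tool_pos: [0.4119, -0.1163, 0.0528]
tool_rot: [3.118, 0.377, 0.001]
contact_force: [0.2, -0.3, 0.3]
opening: 0.0
```

```bash
python3 -m creep '[[0,0,0,0.003,0,0,0],[0,0,0,0.002,0,0,0],[0,0,0,0.001,0,0,0],[0,0,0,0.001,0,0,0],[0,0,0,0,0,0,0]]';python3 -m creep '[[0,0,0,0.001,0,0,0],[0,0,0,0.001,0,0,0],[0,0,0,0,0,0,0],[0,0,0,0,0,0,0]]'
```

```text
t: 4.3
tool_pos: [0.4123, -0.1165, 0.046]
tool_rot: [3.118, 0.377, 0.002]
contact_force: [0.3, 0.4, 5.0]
opening: 0.0
t: 4.7
tool_pos: [0.4124, -0.1165, 0.0458]
tool_rot: [3.119, 0.378, 0.0]
contact_force: [-6.1, 2.4, 17.6]
opening: -0.0001
```

The button bottomed at TCP z 0.046 with 17 N. Next I'll lift and cross to the bolt.

```bash
python3 -m creep '[[0,0,0,-0.01,0,0,0],[0,0,0,-0.02,0,0,0],[0,0,0,-0.04,0,0,0],[0,0,0,-0.04,0,0,0],[0.5,0,0,-0.04,0,0,0],[1,0.008,-0.035,-0.004,0,0,0],[1,0.011,-0.041,0,0,0,0],[1,0.011,-0.041,0,0,0,0],[1,0.011,-0.041,0,0,0,0],[1,0.011,-0.041,0,0,0,0],[1,0.011,-0.041,0,0,0,0],[1,0.011,-0.041,0,0,0,0],[1,0,0,0,0,0,0],[1,0,0,0,0,0,0],[1,0,0,0,0,0,0]]'
python3 - <<'E'
from h import *
im=get_image("wrist"); c=calibration("wrist"); o=ctrl.get_obs(); print(o["t"],o["tool_pos"],np.round(o["q"],2),o["opening"])
for n in("bolt_head","station"):print(models.search_frame("wrist",n)[:2])
import pickle;pickle.dump(c,open("c1.pkl","wb"))
cv2.imwrite("pics/c.png",im[:,:,::-1])
t=get_image("scene");print(models.search_frame("scene","start_button_top"))
E
```

```text
t: 6.2
tool_pos: [0.4162, 0.1736, 0.1967]
tool_rot: [3.118, 0.376, -0.002]
contact_force: [-0.2, 0.1, 0.1]
opening: 0.0856
6.25 [0.41635402 0.17333184 0.19689255] [ 0.23 -0.36  2.04 -0.    1.46  1.56] 0.08549566234307682
[{'extent': [229.2, 168.4, 279.4, 217.0], 'conf': 0.86}]
[{'extent': [222.2, 137.6, 288.8, 215.5], 'conf': 0.55}]
[{'extent': [314.3, 208.5, 322.6, 216.7], 'conf': 0.63}]
```

View pics/c.png

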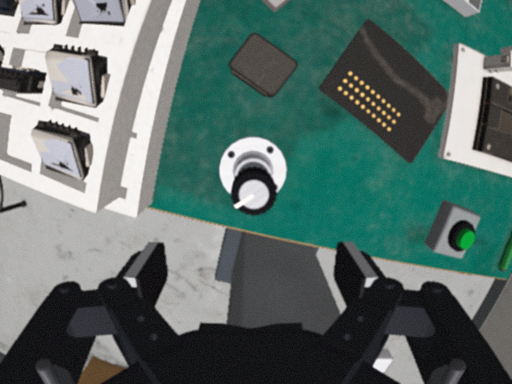

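The wrist view shows the head centred near (255,191), its white line pointing to about (236,206), and the flange at (253,168). The red line is not visible. The button looks up again.

```bash
python3 - <<'E'
from h import *; import pickle
c=pickle.load(open("c1.pkl","rb"))
p=(254.8,191.7)
print("top@.108",atz("wrist",p,.108,c),"tri",tri([ray("wrist",p,c),ray("top",(179.5,228.5))]),"flange@.012",atz("wrist",(253,168),.012,c))
a=atz("wrist",(256,192),.108,c);b=atz("wrist",(237,206),.108,c);print("line deg",np.degrees(np.arctan2(*(b-a)[[1,0]])),np.linalg.norm(b-a))
t=atz("wrist",p,.104,c); s=atz("wrist",(253,168),.012,c); g=(t+s)/2
for q in(t,s): print(shift([q[0],q[1],.096-ctrl.tcp_to_grasp]))
E
```

```text
top@.108 [0.42319545 0.17182017 0.108     ] tri [0.41960012 0.17375848 0.10232634] flange@.012 [0.42370784 0.17256966 0.012     ]
line deg 141.24747090300994 0.019572711281091375
[0.00486469 0.00318554 0.1200256 ]
[0.00666107 0.00251529 0.12002574]
```

```bash
python3 -m creep '[[1,0.003,0.003,0.02,0,0,0],[1,0.003,0,0.04,0,0,0],[1,0,0,0.04,0,0,0],[1,0,0,0.02,0,0,0],[1,0,0,0.002,0,0,0],[1,0,0,0,0,0,0]]' 40; python3 -m creep '[[0,0,0,0,0,0,0],[0,0,0,0,0,0,0],[0,0,0,0,0,0,0],[0,0,0,0,0,0,0],[0,0,0,0,0,0,0],[0,0,0,0,0,0,0]]'
```

```text
t: 7.05
tool_pos: [0.4231, 0.1725, 0.0755]
tool_rot: [3.119, 0.376, -0.001]
contact_force: [0.6, -0.0, 0.7]
opening: 0.0854
t: 7.65
tool_pos: [0.4239, 0.173, 0.0764]
tool_rot: [3.119, 0.377, 0.003]
contact_force: [-0.8, -1.1, 5.4]
opening: 0.0357
```

It has gripped at 35.7 mm opening and is already pressing about 5 N. Now I'll turn backward.

```bash
python3 -m creep '[[0,0,0,0,0,0,-6],[0,0,0,0,0,0,-6],[0,0,0,0,0,0,-6],[0,0,0,0,0,0,-6],[0,0,0,0,0,0,-6]]'; python3 -m creep '[[0,0,0,0,0,0,-6],[0,0,0,0,0,0,-6],[0,0,0,0,0,0,-6],[0,0,0,0,0,0,-6],[0,0,0,0,0,0,-6]]'
```

```text
t: 8.15
tool_pos: [0.4234, 0.1742, 0.0764]
tool_rot: [-2.91, -1.176, -0.003]
contact_force: [-1.3, 4.9, 5.6]
opening: 0.0358
t: 8.65
tool_pos: [0.4222, 0.1747, 0.0763]
tool_rot: [-2.505, -1.888, -0.001]
contact_force: [-5.9, 5.4, 8.6]
opening: 0.036
```

```bash
python3 -m creep '[[0,0,0,0,0,0,-6],[0,0,0,0,0,0,-6],[0,0,0,0,0,0,-6]]'; python3 -m creep '[[0,0,0,0,0,0,-6],[0,0,0,0,0,0,-6],[0,0,0,0,0,0,-6]]'
```

```text
t: 8.95
tool_pos: [0.421, 0.1741, 0.0741]
tool_rot: [-2.178, -2.257, 0.001]
contact_force: [-2.9, 4.1, -0.8]
opening: 0.0361
t: 9.25
tool_pos: [0.4205, 0.1739, 0.0736]
tool_rot: [-1.798, -2.569, 0.002]
contact_force: [-3.1, 5.1, -1.5]
opening: 0.0361
```

The z force went from +8 to −1.5 N and z dropped 2.7 mm, so the bolt has dropped and is hanging in the grip. I'll lower it.

```bash
python3 -m creep '[[0,0,0,0.002,0,0,0],[0,0,0,0.002,0,0,0],[0,0,0,0,0,0,0]]'; python3 -m creep '[[0,0,0,0.001,0,0,0],[0,0,0,0.001,0,0,0],[0,0,0,0,0,0,0]]'
```

```text
t: 9.55
tool_pos: [0.4205, 0.1739, 0.0697]
tool_rot: [-1.803, -2.565, 0.002]
contact_force: [-4.2, 4.4, 0.1]
opening: 0.0359
t: 9.85
tool_pos: [0.4208, 0.174, 0.0693]
tool_rot: [-1.803, -2.565, 0.003]
contact_force: [-7.4, 4.2, 9.7]
opening: 0.0359
```

The bolt has seated about 7 mm down, at z 0.0693. Now forward 160°, following the pitch at 0.18 mm per 8°.

```bash
python3 -m creep '[[0,0,0,-0.0005,0,0,4],[0,0,0,0.0002,0,0,8],[0,0,0,0.0002,0,0,8],[0,0,0,0.0002,0,0,8],[0,0,0,0.0002,0,0,8],[0,0,0,0.0002,0,0,8],[0,0,0,0,0,0,0]]'; python3 -m creep '[[0,0,0,0.0002,0,0,8],[0,0,0,0.0002,0,0,8],[0,0,0,0.0002,0,0,8],[0,0,0,0.0002,0,0,8],[0,0,0,0.0002,0,0,8],[0,0,0,0.0002,0,0,8],[0,0,0,0.0002,0,0,8],[0,0,0,0,0,0,0]]'
python3 -m creep '[[0,0,0,0.0002,0,0,8],[0,0,0,0.0002,0,0,8],[0,0,0,0.0002,0,0,8],[0,0,0,0.0002,0,0,8],[0,0,0,0.0002,0,0,8],[0,0,0,0.0002,0,0,8],[0,0,0,0.0002,0,0,8],[0,0,0,0.0002,0,0,4],[0,0,0,0,0,0,0]]'; python3 -c "
from h import *;print(np.round(ctrl.get_obs()['q'],2))"
```

```text
t: 10.55
tool_pos: [0.4221, 0.1742, 0.0685]
tool_rot: [-2.635, -1.703, 0.0]
contact_force: [-2.3, 5.2, 2.5]
opening: 0.0359
t: 11.35
tool_pos: [0.4234, 0.1728, 0.0674]
tool_rot: [3.129, 0.271, 0.002]
contact_force: [3.0, -0.6, -0.2]
opening: 0.0357
t: 12.25
tool_pos: [0.4227, 0.171, 0.0659]
tool_rot: [2.843, -1.325, 0.002]
contact_force: [-0.6, -7.1, 4.0]
opening: 0.0358
[ 0.22 -0.19  2.14 -0.01  1.2   2.67]
```

```bash
python3 -m creep '[[0.8,0,0,0,0,0,0],[0.8,0,0,0,0,0,0],[0.8,0,0,0,0,0,0],[0.8,0,0,0,0,0,-8],[0.8,0,0,0,0,0,-8],[0.8,0,0,0,0,0,-8],[0.8,0,0,0,0,0,-8],[0.8,0,0,0,0,0,-8],[0.8,0,0,0,0,0,-8],[0.8,0,0,0,0,0,-8],[0.8,0,0,0,0,0,-8],[0.8,0,0,0,0,0,-8],[0.8,0,0,0,0,0,-8],[0.8,0,0,0,0,0,-8],[0.8,0,0,0,0,0,-8],[0.8,0,0,0,0,0,-8],[0.8,0,0,0,0,0,-8]]'; python3 -m creep '[[0.8,0,0,0,0,0,-8],[0.8,0,0,0,0,0,-8],[0.8,0,0,0,0,0,-8],[0.8,0,0,0,0,0,-8],[0.8,0,0,0,0,0,-8],[0.8,0,0,0,0,0,-8],[0.8,0,0,0,0,0,-8],[0.8,0,0,0,0,0,-8],[0.8,0,0,0,0,0,-8],[0.8,0,0,0,0,0,-8],[0.8,0,0,0,0,0,-8],[0.8,0,0,0,0,0,-8],[0.8,0,0,0,0,0,-8],[0.8,0,0,0,0,0,-8],[0.8,0,0,0,0,0,-4],[0.8,0,0,0,0,0,0]]'
python3 - <<'E'
from h import *
im=get_image("wrist"); o=ctrl.get_obs(); print(o["t"],o["tool_pos"],o["tool_rot"],np.round(o["q"],2),o["opening"],shift([.4215,.173,.0655]))
cv2.imwrite("pics/d.png",im[:,:,::-1])
E
```

```text
t: 13.95
tool_pos: [0.4228, 0.173, 0.0656]
tool_rot: [-2.69, -1.623, 0.0]
contact_force: [0.3, -0.1, -0.4]
opening: 0.0684
t: 15.55
tool_pos: [0.4227, 0.173, 0.0656]
tool_rot: [-0.059, -3.141, -0.0]
contact_force: [0.2, -0.8, 0.0]
opening: 0.0681
15.6 [0.42279045 0.17299609 0.06564455] [-6.13030924e-02 -3.14061541e+00 -1.65361544e-04] [ 0.23 -0.19  2.14  0.    1.2  -1.31] 0.06817716683897955 [ 1.28956794e-03 -4.64638774e-05  1.45034371e-04]
```

View pics/d.png

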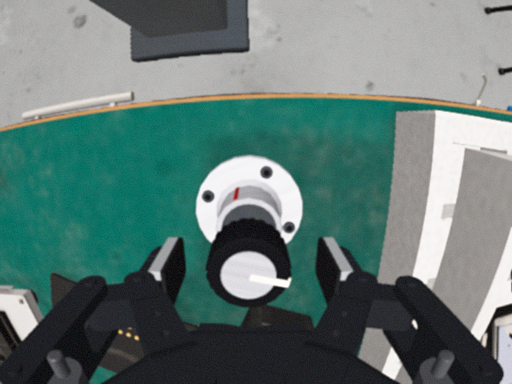

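The head top is centred near (249,274) with the white line pointing to (290,283). The boss's red line shows at (237,193). From these I can read the bolt's turn.

```bash
python3 - <<'E'
from h import *
a=atz("wrist",(249,274),.0975);b=atz("wrist",(290,283),.0975);w=np.degrees(np.arctan2(*(b-a)[[1,0]]));print(a,w,np.linalg.norm(b-a))
for p,z in(((238,188),.03),((237,193),.036),((236,199),.044)):
    r=atz("wrist",p,z)
    for ax in ([.4215,.173],[.4235,.173]): d=r[:2]-ax; A=np.degrees(np.arctan2(d[1],d[0])); print(np.hypot(*d),A,"turn",np.radians((A-w)%360))
E
```

```text
[0.41974437 0.17316515 0.0975    ] 72.38306036434156 0.018739957786345737
0.023201888399921957 -164.87258097419388 turn 2.1422931968913765
0.025138003065996166 -166.0622819988846 turn 2.1215289968961732
0.021876733267885574 -162.71835655949457 turn 2.179891505754727
0.023793864349340936 -164.14919328653355 turn 2.154918693809438
0.020712785328365336 -160.81112708788643 turn 2.2131789396253607
0.0226112234557911 -162.4770976429665 turn 2.184102268197936
```

The image gives a turn of about 2.17 rad, against 2.2 predicted from the rotation count. I need about 236° more, so I'll re-grip and turn forward.

```bash
python3 -m creep '[[0,0.001,0,0,0,0,0],[0,0,0,0,0,0,0],[0,0,0,0,0,0,0],[0,0,0,0,0,0,0],[0,0,0,0,0,0,0],[0,0,0,0,0,0,0]]'; python3 -m creep '[[0,0,0,0.0002,0,0,8],[0,0,0,0.0002,0,0,8],[0,0,0,0.0002,0,0,8],[0,0,0,0.0002,0,0,8],[0,0,0,0.0002,0,0,8],[0,0,0,0.0002,0,0,8],[0,0,0,0.0001,0,0,8],[0,0,0,0.0002,0,0,8],[0,0,0,0.0002,0,0,8],[0,0,0,0.0001,0,0,8]]'
```

```text
t: 16.2
tool_pos: [0.422, 0.1727, 0.0659]
tool_rot: [0.061, 3.141, -0.001]
contact_force: [-0.2, -2.8, 2.5]
opening: 0.0358
t: 17.2
tool_pos: [0.4215, 0.1724, 0.0641]
tool_rot: [-2.071, -2.362, 0.004]
contact_force: [-2.6, -3.5, 4.6]
opening: 0.0362
```

```bash
python3 -m creep '[[0,0,0,0.0002,0,0,8],[0,0,0,0.0002,0,0,8],[0,0,0,0.0002,0,0,8],[0,0,0,0.0002,0,0,8],[0,0,0,0.0002,0,0,8],[0,0,0,0.0002,0,0,8],[0,0,0,0.0001,0,0,8],[0,0,0,0.0002,0,0,8],[0,0,0,0.0002,0,0,8],[0,0,0,0.0001,0,0,8]]'; python3 -m creep '[[0,0,0,0.0002,0,0,8],[0,0,0,0.0002,0,0,8],[0,0,0,0.0002,0,0,8],[0,0,0,0.0002,0,0,8],[0,0,0,0.0002,0,0,8],[0,0,0,0.0001,0,0,8],[0,0,0,0.0002,0,0,8],[0,0,0,0.0001,0,0,8],[0,0,0,0.0002,0,0,8],[0,0,0,0,0,0,4],[0,0,0,0,0,0,0],[0,0,0,0,0,0,0],[0,0,0,0,0,0,0]]'
python3 - <<'E'
from h import *
im=get_image("wrist"); o=ctrl.get_obs(); print(o["t"],o["tool_pos"],o["tool_rot"],np.round(o["q"],2),o["opening"],o["contact_force"])
cv2.imwrite("pics/e.png",im[:,:,::-1])
print([(c,n,d["extent"]) for c in("top","scene") for _ in[get_image(c)] for n in("adapter_block","setting_block","driver_green","start_button_top") for d in models.search_frame(c,n)[:1]])
E
```

```text
t: 18.2
tool_pos: [0.4212, 0.1722, 0.0622]
tool_rot: [3.103, 0.478, -0.004]
contact_force: [-3.9, -3.8, 4.0]
opening: 0.0361
t: 19.5
tool_pos: [0.4205, 0.173, 0.0604]
tool_rot: [2.744, -1.526, -0.006]
contact_force: [-5.7, -0.8, 5.9]
opening: 0.0362
19.55 [0.42052598 0.17298958 0.06042494] [ 2.74367035 -1.52582998 -0.00564867] [ 0.23 -0.19  2.14  0.    1.19  2.81] 0.035716465235062986 [-5.59760392 -0.06796036  5.57111851]
[('top', 'adapter_block', [194.5, 216.7, 204.5, 244.0]), ('top', 'setting_block', [168.7, 142.5, 182.5, 158.9]), ('top', 'driver_green', [365.1, 192.5, 380.9, 249.0]), ('scene', 'setting_block', [156.7, 221.3, 176.4, 234.9]), ('scene', 'driver_green', [333.6, 195.1, 377.1, 217.3])]
```

View pics/e.png

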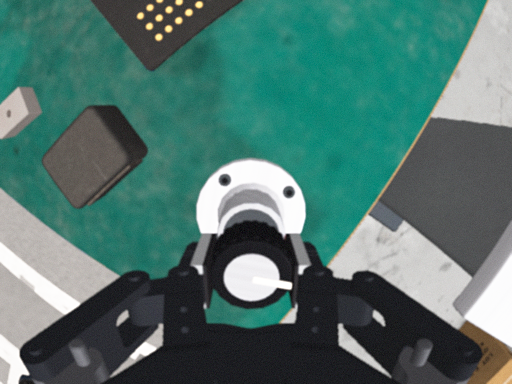

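The head is between the fingers, and the white line from (251,277) to (291,286) sits where it did in the gripper frame before turning, so nothing slipped. The adapter block (95,155) and setting block (18,110) look untouched. Total sink is 16 mm.

```bash
python3 - <<'E'
from h import *
a=atz("wrist",(251,277),.092);b=atz("wrist",(291,286),.092);w=np.degrees(np.arctan2(*(b-a)[[1,0]]));print(w,np.radians((-163-w+180)%360-180)+2*np.pi)
print(atz("wrist",(95,155),.04))
print(finish_job())
E
```

```text
-164.2104240473025 6.3043111921503305
[0.52599034 0.1817816  0.04      ]
the job is handed in; nothing more can be done
None
```

I pressed the green button fully down, turned the bolt back until it dropped, then turned it forward about one full turn. I handed the job in at about 19.6 s with the gripper still holding the head. The hand-in gave no verdict, so these results rest on my own checks.

- **Button:** it bottomed out under a 17 N push, about 6 mm down. It was found at the expected place in the scene camera after I lifted off.
- **Drop:** after about 75° backward the upward force vanished and the head sank. Lowering it showed a drop of about 7 mm.
- **Forward turn:** I used two grips, 160° and then 236°.
- **Final state:** the white and red lines give a turn of 6.30 rad against the 6.28 target. The tool sank 16.0 mm from start to end. The opening was 35.7 mm on the 37 mm head, with the grip set to 40 N. The white line showed no slip in the second grip.
- **Bystanders:** the adapter block measured within 1 cm of its first position, and the setting block was found where it started.
- **Checks that disagreed or failed:**
    - In the last top view the network marked part of the station as the adapter block, but the wrist picture shows the block in place.
    - The button was not found in the last pictures, so its final "up" rests on the earlier look.
    - The network's outline for the green driver came out longer than at the start. The arm never went below 16 cm near it.

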